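# Set up the hooping station and hold its hoop open

### The arm

A 6-joint arm with a two-finger parallel gripper is mounted at the origin on the work surface. World frame = base frame: x ahead of the robot, y to its left, z up, the work surface at z = 0. Lengths are in mm, angles in rad, forces in N, time in s.
With the tool pointing down it reaches from about 275 to 750 mm from the base axis. Payload 10.2 kg.
Tool frame: the origin (TCP) lies at the very end of the fingers, on their centre line; the grasp point (between the pads) lies 19 mm behind it; y points along the fingers, x is the direction in which the jaws open and shut, and the axes are right-handed (so a half turn about y gives the same grasp; the last joint's range is limited). The gripper opens to 85 mm and grips with 20 to 120 N. Pads are 22 mm wide; open, the fingers measure 114 mm over their backs; the gripper's body (76 mm by 85 mm) begins 54 mm behind the grasp point. The pads swing forward as they close: fully open they stand 13 mm farther back than shut.
Start: joints at [-0.223, 0.313, 1.498, -0, 1.331, -0.223], TCP at [525.006, -0.013, 231.294] pointing down, gripper open.
Joint ranges: [-2.94, 2.94], [-0.97, 2.17], [0.19, 2.56], [-1.23, 4.37], [0.02, 3.11], [-2.88, 2.88]. Speed limits (rad/s): [2.39, 2.39, 3.01, 3.14, 3.14, 3.14].

### API

Orientations are given as a unit quaternion [x, y, z, w].
In Python, from bench import * gives the robot as it stands. The module is installed in compiled form; this text tells all that it offers.
- The arm moves only by the tool drive_tool, never from a script. Its arguments are lists of equal length, an entry for each row: "dp": the shift along the world's x, y, z in cm, a list of three; "turn": the turn, a rotation vector about the world's x, y, z in degrees, a list of three; "hand": the finger opening in cm, from 0 to 8.54. In form: {"dp": [[x, y, z], ...], "turn": [[ax, ay, az], ...], "hand": [hand, ...]}. A call has 1 to 5 rows; each row is the pose to reach, as a shift and turn from the pose commanded when the call began; what a row does not reach only later rows make up. A row lasts 1/10 s, in which the tool goes at most 50 mm and 8.59 degrees, less where a joint would pass 70% of its speed; a pose out of reach is approached as far as the arm can. A call with a gripper value outside its range is refused whole. The fingers move at their own pace and stop on an object; "grip_force" is the grip in N (left out, the last holds). Time passes only in rows, so rows that repeat a pose let the fingers close. It gives the time, the measured TCP pose, the force and the opening at its end, in the units of the state.
- read_state(): the state, without advancing time (a new reading comes with each control period).
- snapshot(name): name is "scene" or "side" or "wrist"; returns a dict with "color" (420x560x3 uint8, red, green, blue), "mtx" (3x3 intrinsics, pixels), "R" (3x3) and "t" (3): a world point X has camera coordinates R X + t; the wrist camera has in their place "hand_eye" (4x4, takes a point from camera to tool coordinates, whose origin is the TCP and whose axes are the tool frame's). Camera axes: x right, y down, z forward; pixel columns grow to the right and rows downward; lengths in mm; the calibration is good to about 2 mm. A picture is of the moment at which its call begins: read the wrist's pose just before it. There is no depth.
- job_done(): hands the job in, once; it reports no verdict.
The state is a dict: "time": time; "joints": joint angles; "qvel": joint speeds; "tau": joint torques, N m; "tcp_pos": TCP position; "tcp_rot": TCP orientation; "contact_force": force on the tool from outside, world axes, zero at the start; "torque": the same for the moment, N m; "finger_gap": opening from 0.0 (shut) to 1.0 (fully open).
Only numpy, scipy, OpenCV 4.12 (cv2) and the standard library are available. Lean on these libraries where they do the work, as an engineer would, in place of code of your own. Each camera call takes 0.05 s, during which the arm holds its last target.

### The job

Get the hooping station ready for the next garment: thread the orange collar and then the blue collar onto the station's upright steel post, each fully home, the blue one resting on the orange one. Then take the green hinged hoop by its orange bar handle, swing it up to 45 degrees (level with the orange line on the white gauge plate) and hold it there: it falls shut if let go, so finish with the gripper still holding it up. Do not disturb the other things on the table.

Things in the scene. Friction and masses are not known exactly. Their poses are not given: they have to be found in the camera images.
- station: Hooping station, fixed; place and yaw vary. Origin on the table, x away from the robot at yaw 0, y left, z up. Grey plate 20 mm thick, x -60..125, y -180..180 mm. Steel post at (0,-125). Black lower hoop (top 42 mm above table), green hinged hoop over it, both centred on y 60. Two hinge blocks at x 103, 60 mm tall. White upright gauge plate 5 mm thick at y 170, x -55..110, top at 190 mm.
- post_foot (a point): Foot of the upright steel post: centre of the post at the top face of the base plate, 20 mm above the table. Axes as the station's. The post is 14 mm in diameter.
- post_tip (a point): Tip of the same post, 55 mm above post_foot; the top 7 mm taper to 6 mm in diameter.
- collar_orange: Loose orange plastic ring, outer diameter 56 mm, hole 20 mm, 20 mm tall, about 60 g, lying flat on the table at the start. Origin at the centre of its underside, z along its axis.
- collar_blue: Loose blue plastic ring, outer diameter 44 mm, hole 20 mm, 20 mm tall, about 40 g, lying flat on the table at the start (the two collars' places may be swapped). Origin at the centre of its underside, z along its axis.
- hoop (a joint): Opening angle (rad) of the green hinged hoop: 0 shut (level), growing as its handle side goes up and away from the robot; 45 degrees is 0.785; stop at 1.35. Rounded square frame 138 x 170 mm, 10 mm thick, about 0.37 kg with its handle. It always falls shut by its own weight when let go; holding it takes about 1 to 2 N at the bar.
- hoop_hinge (a point): Middle of the hoop's hinge axis, 50 mm above the table, at (100, 60) mm in the station frame. The axis runs along the station's y. This frame turns with the hoop. An orange line on the gauge plate's faces runs through the axis at 45 degrees, up towards the robot.
- grip_bar (a point): Orange round bar handle on the hoop's robot side: 12 mm diameter, 114 mm long, along the station's y, on two 10 mm wide arms 52 mm either side of its middle. Origin at the middle: 215 mm from the hinge axis, 65 mm out from the hoop frame's edge, 50 mm above the bare table when shut (plate edge 55 mm away). Fixed to the hoop: turns with it, smooth and round, so it can roll between gripping fingers.
- tape_roll: Bystander: loose roll of pale tape, 84 mm in diameter, 24 mm tall, lying flat. Leave alone. Origin: centre of underside.
- cone_yellow: Bystander: loose yellow thread cone, 66 mm in diameter, 115 mm tall, upright. Leave alone. Origin: centre of underside.
- cone_navy: Bystander: loose blue thread cone, 66 mm in diameter, 115 mm tall, upright. Leave alone. Origin: centre of underside.
- pen_pot: Bystander: loose black pot of pens, 72 mm in diameter, 140 mm tall with the pens. Leave alone. Origin: centre of underside.
- bobbin_jar: Bystander: loose clear jar with a blue cap, 64 mm in diameter, 70 mm tall. Leave alone. Origin: centre of underside.
- needle_case: Bystander: loose flat red-and-white case 30 x 90 x 16 mm (long side along its y). Leave alone. Origin: centre of underside.
- spare_hoop: Bystander: loose small green hoop 120 x 120 x 12 mm with a metal tab, lying flat. Leave alone. Origin: centre of underside.
Things that resemble listed ones, but are neither listed nor needed, are in the scene too. Of the things that look like the collar_blue, take the one that is farthest from the robot's base at the start.

How it is judged:
By the outcome, as a careful person would: the job done as asked, in the order asked, and still so for the second after the job is handed in, while the arm keeps its last pose, push and grip.
It also fails if it takes over 61 s, if anything falls off the work surface, if the arm or the gripper's body presses on something with over 40 N, if the wrist force passes 120 N, or if a joint passes its speed limit or range.

## Working session

There is one attempt and no reset: what is moved stays moved. The work goes in short steps, Python scripts to look and compute and a tool call to move; the robot and the scene stay as the last step left them, time stands still between calls to the robot, and variables do not carry over. Pictures are saved under pics/ and viewed, and the job is handed in when it is done.

Besides the shell and the picture viewer there is one more tool, called after "Call:" as name(argument=value, ...) on one line, values as JSON. drive_tool: Moves the arm, as the interface text tells. Its arguments: {"type":"object","properties":{"dp":{"type":"array"},"turn":{"type":"array"},"hand":{"type":"array"},"grip_force":{"type":"number"}},"required":["dp","turn","hand"]}

```bash
mkdir -p pics; cat > h.py <<'E'
from bench import *
import numpy as np, cv2
from scipy.spatial.transform import Rotation as Rn
def snap(name,fn):
    st=read_state(); s=snapshot(name)
    cv2.imwrite('pics/'+fn+'.png',s['color'][:,:,::-1])
    d=dict(mtx=np.array(s['mtx']),pos=np.array(st['tcp_pos']),rot=np.array(st['tcp_rot']))
    if name=='wrist':
        T=np.eye(4);T[:3,:3]=Rn.from_quat(st['tcp_rot']).as_matrix();T[:3,3]=st['tcp_pos']
        W=np.linalg.inv(T@np.array(s['hand_eye'])); d['R'],d['t']=W[:3,:3],W[:3,3]
    else: d['R'],d['t']=np.array(s['R']),np.array(s['t'])
    np.savez('pics/'+fn+'.npz',**d); return d
def ray(fn,u,v,z):
    d=np.load('pics/'+fn+'.npz'); r=d['R'].T@np.linalg.solve(d['mtx'],[u,v,1.]); c=-d['R'].T@d['t']
    return c+r*(z-c[2])/r[2]
def proj(fn,X):
    d=np.load('pics/'+fn+'.npz'); p=d['mtx']@(d['R']@np.asarray(X,float)+d['t']); return p[:2]/p[2]
def crop(fn,u0,v0,u1,v1,k,out):
    im=cv2.imread('pics/'+fn+'.png')[v0:v1,u0:u1]; cv2.imwrite('pics/'+out+'.png',cv2.resize(im,None,fx=k,fy=k,interpolation=cv2.INTER_CUBIC))
E
python3 - <<'E'
from h import *
for n in ['scene','side','wrist']:
    d=snap(n,n+'0'); print(n,-d['R'].T@d['t'])
print(read_state())
E
```

```text
scene [1127.45182011 -543.38041398 1194.36576774]
side [-254.37521722  793.14070543 1036.30075217]
wrist [524.56069922  70.16708831 373.3098654 ]
{'time': 0.15, 'joints': array([-2.23405474e-01,  3.13314576e-01,  1.49824971e+00, -4.02769591e-05,
        1.33100886e+00, -2.23409489e-01]), 'qvel': array([-0.00010138, -0.00188316, -0.0034148 , -0.00053284,  0.00248763,
       -0.00190484]), 'tau': array([ 1.79854873e-03, -4.12368500e+01, -2.59796566e+01, -1.57318855e-04,
        3.17765021e-03, -3.62555340e-05]), 'tcp_pos': array([5.24805607e+02, 1.88829770e-02, 2.30874911e+02]), 'tcp_rot': array([-7.07043380e-01,  3.36299670e-04,  3.45915861e-04,  7.07170012e-01]), 'contact_force': array([ 0.18645874, -1.02574336, -0.46655392]), 'torque': array([-0.03380916, -0.02410704, -0.00488526]), 'finger_gap': 1.0006596044624194}
```

```bash
ls -la pics
```

```text
total 988
drwxr-xr-x 2 agent agent   4096 Dec  7 15:09 .
drwxr-xr-x 3 agent agent   4096 Dec  7 15:09 ..
-rw-r--r-- 1 agent agent   1428 Dec  7 15:09 scene0.npz
-rw-r--r-- 1 agent agent 327560 Dec  7 15:09 scene0.png
-rw-r--r-- 1 agent agent   1428 Dec  7 15:09 side0.npz
-rw-r--r-- 1 agent agent 349762 Dec  7 15:09 side0.png
-rw-r--r-- 1 agent agent   1428 Dec  7 15:09 wrist0.npz
-rw-r--r-- 1 agent agent 309797 Dec  7 15:09 wrist0.png
```

View pics/scene0.png

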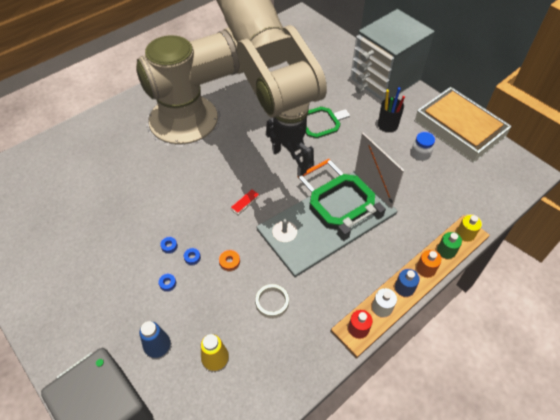

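View pics/side0.png

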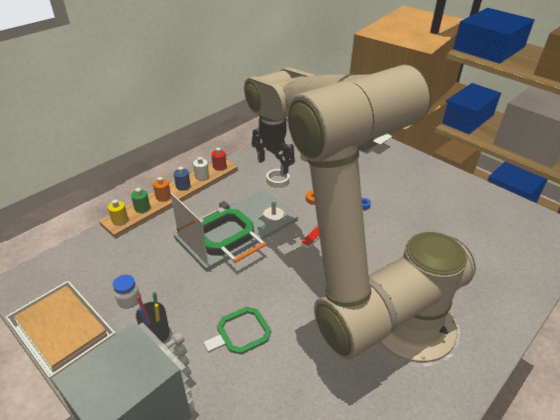

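View pics/wrist0.png

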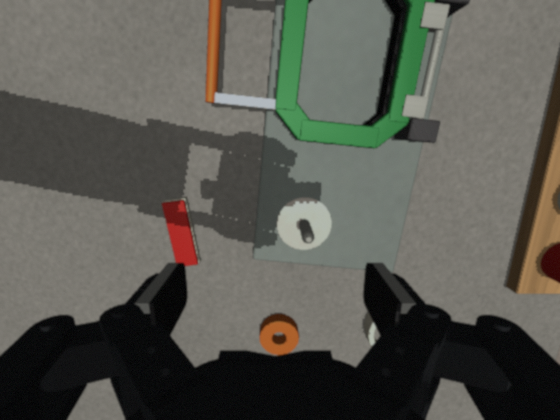

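```bash
python3 - <<'E'
from h import *
crop('scene0',140,170,300,320,5,'c1')
crop('scene0',240,130,410,280,4.5,'c2')
for n,(u,v) in dict(b1=(169,244),b2=(192,256),b3=(168,282),o=(230,260)).items():
    p=ray('scene0',u,v,12);print(n,p.round(),np.hypot(*p[:2]).round())
print('o wrist',ray('wrist0',279,337,20)); print('foot',ray('wrist0',307,240,20),'w', ray('wrist0',304,223,75))
E
```

```text
b1 [ 386. -305.   12.] 491.0
b2 [ 457. -279.   12.] 535.0
b3 [ 480. -370.   12.] 606.0
o [ 533. -209.   12.] 572.0
o wrist [ 529.55999209 -206.24209594   20.        ]
foot [564.35348377 -62.39259523  20.        ] w [554.46160814 -22.79799512  75.        ]
```

View pics/c1.png

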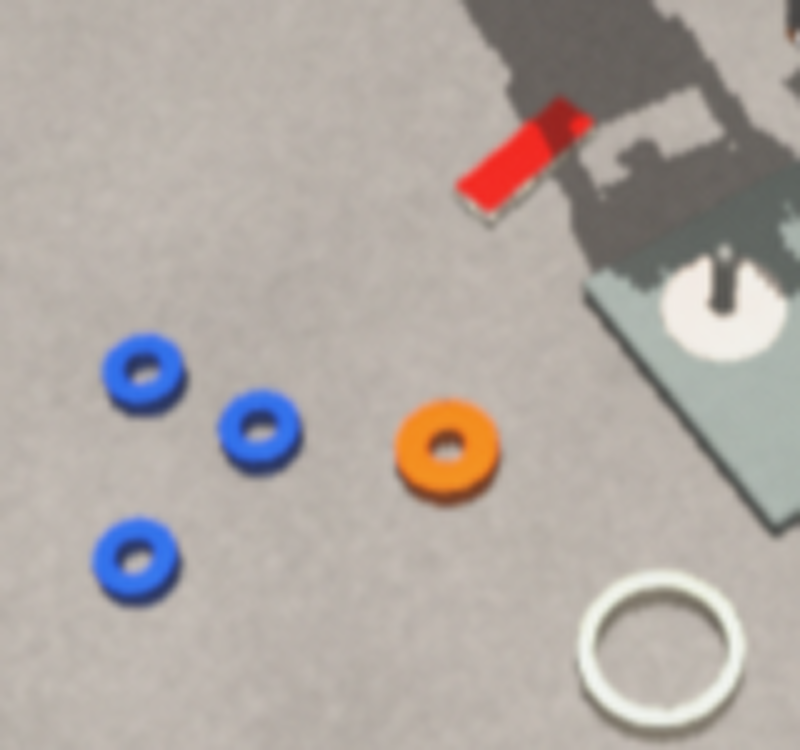

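View pics/c2.png

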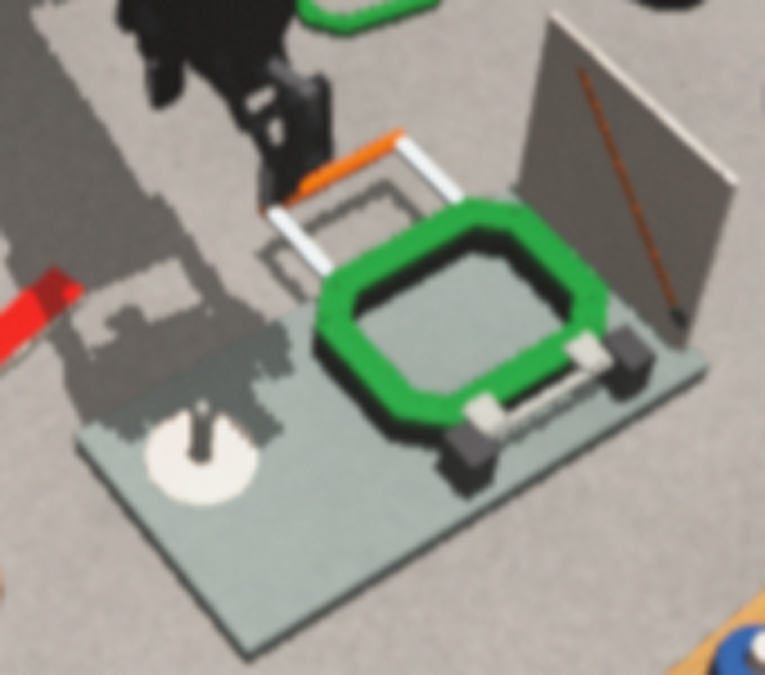

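```bash
cat > fit.py <<'E'
from h import *
from scipy.optimize import least_squares
O=[('scene0',(-60,-180,20),(257.8,227.8)),('scene0',(125,-180,20),(294.9,274.8)),('scene0',(125,180,20),(396.9,210.8)),
('scene0',(-55,170,190),(362.9,133.1)),('scene0',(110,170,190),(403.6,171.1)),('wrist0',(-60,-180,20),(254,259)),('wrist0',(125,-180,20),(397,270)),
('wrist0',(-115,3,50),(211,101)),('wrist0',(0,-125,75),(304,226)),('scene0',(0,-125,20),(284.8,232)),('wrist0',(0,-125,20),(309,239))]
def w(p,X):
    c,s=np.cos(p[2]),np.sin(p[2]); return np.array([p[0]+c*X[0]-s*X[1],p[1]+s*X[0]+c*X[1],X[2]])
f=lambda p:np.concatenate([proj(n,w(p,X))-np.array(uv) for n,X,uv in O])
r=least_squares(f,[560,80,0],loss='soft_l1')
if __name__=='__main__':
    p=r.x;print(p,np.degrees(p[2]));print(f(p).reshape(-1,2).round(1))
    for n,X in dict(foot=(0,-125,20),tip=(0,-125,75),bar=(-115,60,50),hinge=(100,60,50)).items(): print(n,w(p,X).round(1))
    crop('wrist0',200,160,420,380,3.6,'c3')
E
python3 fit.py
```

```text
[ 5.74894429e+02  8.44736687e+01 -9.99662414e-02] -5.727643724582362
[[ -1.1  -2.6]
 [  0.9  -0.7]
 [  1.8  -1.4]
 [ -0.2  -2.2]
 [  0.7  -1.9]
 [  0.2   0.1]
 [ -1.1   2.3]
 [  1.9   0.5]
 [  7.1  12.4]
 [  0.6  -1.3]
 [ -3.  -16. ]]
foot [562.4 -39.9  20. ]
tip [562.4 -39.9  75. ]
bar [466.5 155.7  50. ]
hinge [680.4 134.2  50. ]
```

View pics/c3.png

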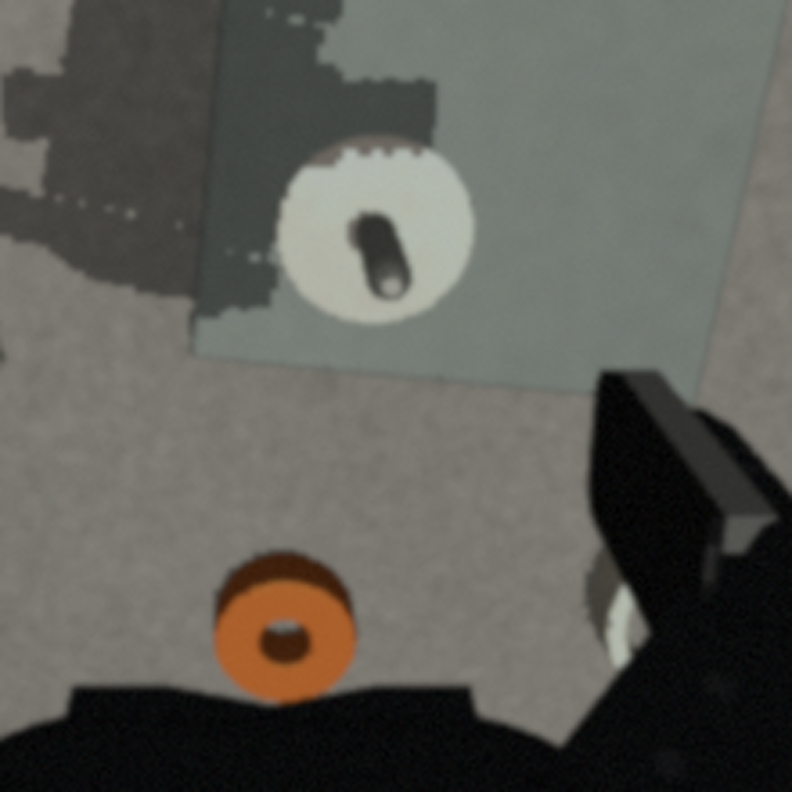

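```bash
python3 - <<'E'
s=open('fit.py').read()
s=s.replace("(0,-125,75),(304,226)","(0,-125,75),(308.6,239.2)").replace("(0,-125,20),(309,239)","(0,-125,20),(303.3,222)").replace("(397,270)","(391.7,269.2)").replace("(254,259)","(253.6,258.3)")
open('fit.py','w').write(s)
E
python3 fit.py; python3 -c "
from h import *
print(ray('wrist0',279.2,338,20),ray('wrist0',308.6,239.2,75),ray('wrist0',303.3,222.3,20))
print(ray('scene0',140+448/5,170+445/5,20),ray('scene0',140+136/5,170+560/5,20))"
```

```text
[ 5.73579112e+02  8.40581736e+01 -1.09217936e-01] -6.257726767875581
[[-1.7 -3.3]
 [-0.2 -1.2]
 [ 1.4 -1. ]
 [-0.1 -2.1]
 [ 0.4 -1.5]
 [-1.7  0.6]
 [ 1.7  4.1]
 [ 0.7 -0.2]
 [ 0.1 -0.6]
 [-0.  -1.8]
 [ 0.7  1.2]]
foot [560.  -40.2  20. ]
tip [560.  -40.2  75. ]
bar [465.8 156.2  50. ]
hinge [679.5 132.8  50. ]
[ 529.84494114 -207.88035239   20.        ] [559.83502812 -40.84947647  75.        ] [559.08236596 -39.02956303  20.        ]
[ 533.69475687 -210.36687722   20.        ] [ 483.45093515 -372.69606608   20.        ]
```

Call:
drive_tool(dp=[[0,-5,-2],[0,-10,-4],[0.5,-15,-6],[0.5,-18,-8],[0.5,-18,-8]], turn=[[0,0,0],[0,0,0],[0,0,0],[0,0,0],[0,0,0]], hand=[8.5,8.5,8.5,8.5,8.5], grip_force=40)

```text
time: 0.65
tcp_pos: [528.4, -183.7, 147.7]
tcp_rot: [-0.706, 0.003, 0.0, 0.708]
contact_force: [1.1, 1.2, 0.2]
finger_gap: 0.996
```

```bash
python3 - <<'E'
from h import *
snap('wrist','w1')
E
```

```text
(no output)
```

View pics/w1.png

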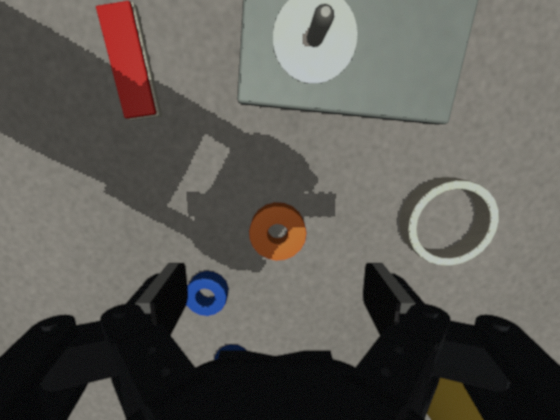

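```bash
python3 - <<'E'
from h import *
print(ray('w1',278.2,231.5,20),ray('w1',325,11,75),ray('w1',315,42,20))
print(read_state()['tcp_pos'], Rn.from_quat(read_state()['tcp_rot']).as_matrix().round(3))
E
```

```text
[ 530.17244559 -206.04171181   20.        ] [559.65548632 -40.99980803  75.        ] [560.27396642 -44.23687441  20.        ]
[ 529.02971185 -181.6211297   149.39772777] [[ 1.    -0.003  0.003]
 [-0.003  0.002  1.   ]
 [-0.003 -1.     0.002]]
```

Call:
drive_tool(dp=[[0,-2.6,-4],[0,-2.6,-8],[0,-2.6,-11.5],[0,-2.6,-14.3],[0,-2.6,-14.8]], turn=[[0,0,0],[0,0,0],[0,0,0],[0,0,0],[0,0,0]], hand=[8.5,8.5,8.5,8.5,8.5])

```text
time: 1.2
tcp_pos: [528.9, -204.2, 1.0]
tcp_rot: [-0.706, 0.001, 0.002, 0.708]
contact_force: [-0.2, 0.3, 0.2]
finger_gap: 0.996
```

Call:
drive_tool(dp=[[0,0,0],[0,0,0],[0,0,0],[0,0,0],[0,0,0]], turn=[[0,0,0],[0,0,0],[0,0,0],[0,0,0],[0,0,0]], hand=[7.0,5.5,4.5,4.5,4.5], grip_force=40)

```text
time: 1.7
tcp_pos: [531.1, -206.2, 5.8]
tcp_rot: [0.708, 0.001, 0.001, -0.707]
contact_force: [0.2, 2.0, 6.4]
finger_gap: 0.638
```

```bash
python3 - <<'E'
from h import *
snap('wrist','w2'); print(read_state()['tcp_pos'])
E
```

```text
[ 531.10367533 -206.25532604    5.79401941]
```

View pics/w2.png

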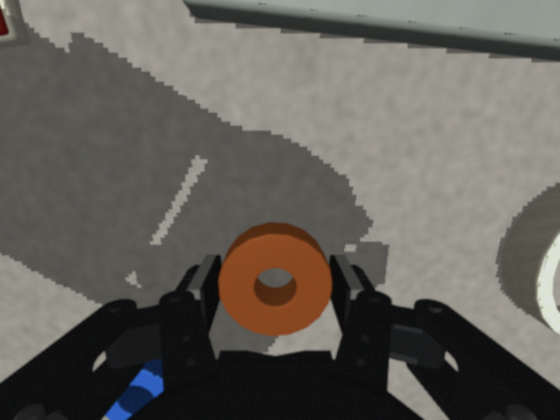

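```bash
python3 - <<'E'
from h import *
s=read_state()
print(ray('w2',275.5,284,20)-s['tcp_pos'], Rn.from_quat(s['tcp_rot']).as_matrix().round(3))
E
```

```text
[-0.26259424 -0.39596154 14.20598059] [[ 1.     0.003 -0.   ]
 [ 0.    -0.002  1.   ]
 [ 0.003 -1.    -0.002]]
```

Call:
drive_tool(dp=[[0,0,3],[0,0,8],[0,4,11],[1.5,9,11],[3,14,11]], turn=[[0,0,0],[0,0,0],[0,0,0],[0,0,0],[0,0,0]], hand=[4.5,4.5,4.5,4.5,4.5])

```text
time: 2.25
tcp_pos: [559.7, -69.0, 116.3]
tcp_rot: [0.708, 0.001, 0.002, -0.707]
contact_force: [0.8, -0.6, -1.1]
finger_gap: 0.637
```

Call:
drive_tool(dp=[[0,2.5,0],[0,2.5,0],[0,2.5,0]], turn=[[0,0,0],[0,0,0],[0,0,0]], hand=[4.5,4.5,4.5])

```text
time: 2.55
tcp_pos: [559.1, -45.2, 114.5]
tcp_rot: [0.707, 0.001, 0.0, -0.707]
contact_force: [-0.6, 0.0, -0.4]
finger_gap: 0.642
```

```bash
python3 - <<'E'
from h import *
snap('wrist','w3');snap('scene','s3');snap('side','d3'); print(read_state()['tcp_pos'],read_state()['contact_force'])
crop('scene0',0,0,5,5,1,'x')
crop('s3',220,140,360,280,4,'c4');crop('d3',210,130,330,250,4,'c5')
E
```

```text
[558.8381073  -46.34162034 113.81489008] [0.30314286 0.01161148 0.16540651]
```

View pics/w3.png

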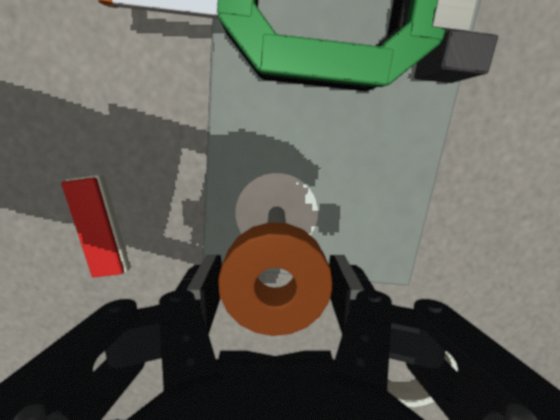

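View pics/c4.png

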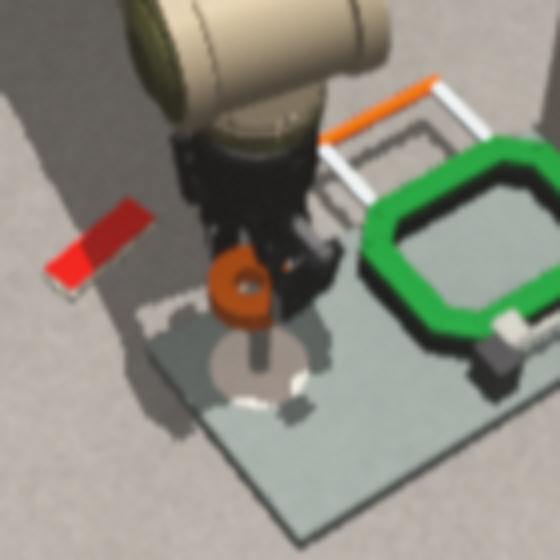

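View pics/c5.png

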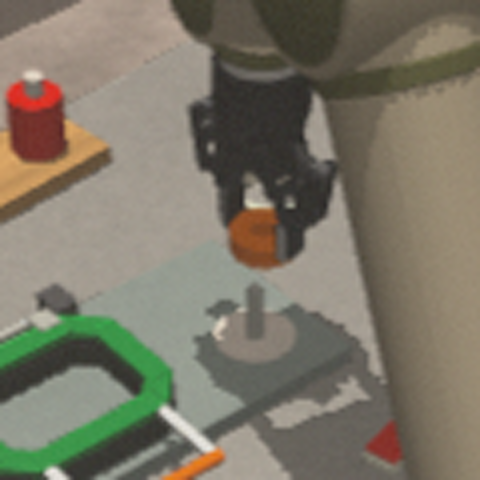

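```bash
python3 - <<'E'
from h import *
print('disc w3',ray('w3',277.5,213,20.5),'ring w3',ray('w3',275.5,284,128))
print('tip scene',ray('scene0',285.1,221,75),'ring scene',ray('s3',283,211.7,128))
print('tip side',ray('d3',273.7,201.5,75))
print(read_state()['tcp_pos'])
crop('scene0',260,200,310,250,12,'c6');crop('d3',240,160,300,220,10,'c7');crop('s3',255,185,315,245,10,'c8')
E
```

```text
disc w3 [560.81137742 -40.21748245  20.5       ] ring w3 [558.85055839 -45.98339839 128.        ]
tip scene [565.27720853 -44.15488392  75.        ] ring scene [566.69477998 -53.09683417 128.        ]
tip side [556.31568612 -38.77303214  75.        ]
[558.8381073  -46.34162034 113.81489008]
```

View pics/c6.png

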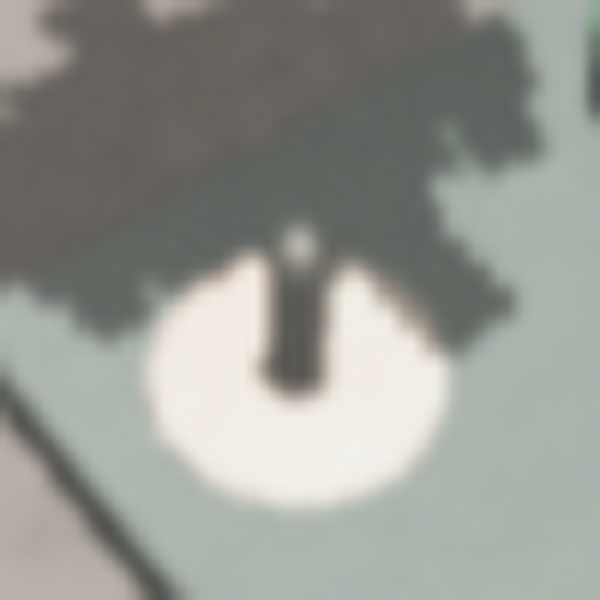

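View pics/c7.png

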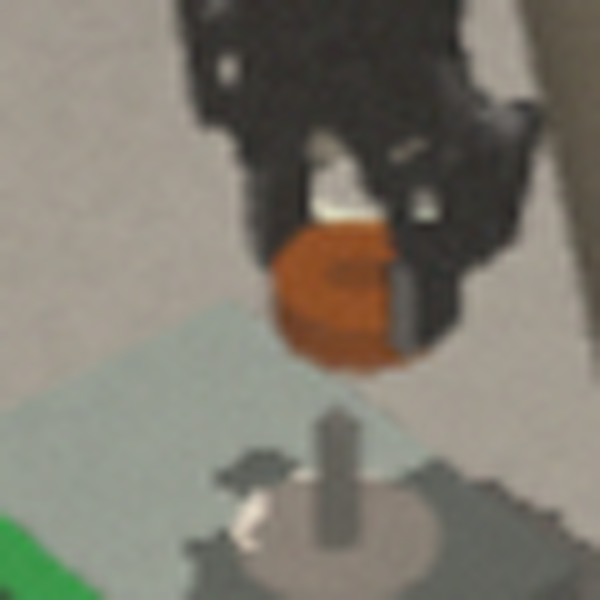

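View pics/c8.png

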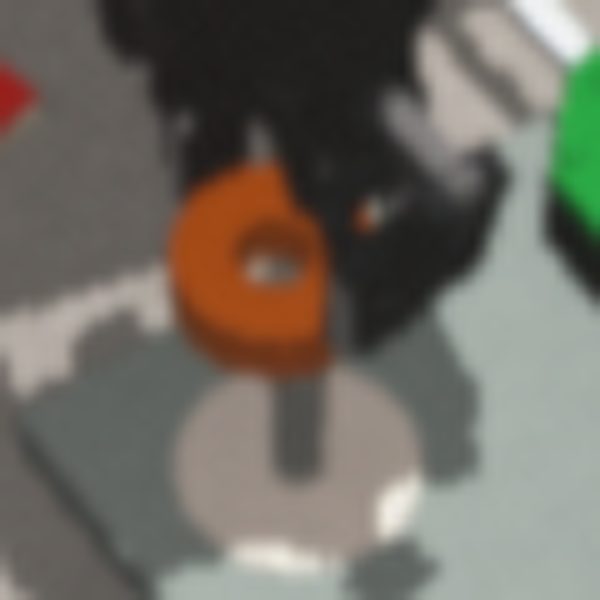

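```bash
python3 - <<'E'
from h import *
a=ray('scene0',284.9,220.25,75);b=ray('s3',282.15,210.3,128);print(a,b,a-b)
E
```

```text
[563.11627539 -42.98756235  75.        ] [561.95260938 -51.89344579 128.        ] [  1.16366601   8.90588344 -53.        ]
```

Call:
drive_tool(dp=[[0.1,0.3,-1],[0.1,0.55,-1.5],[0.1,0.55,-1.5]], turn=[[0,0,0],[0,0,0],[0,0,0]], hand=[4.5,4.5,4.5])

```text
time: 3.0
tcp_pos: [559.1, -39.6, 97.0]
tcp_rot: [-0.707, 0.001, 0.001, 0.707]
contact_force: [-0.7, -0.5, -1.3]
finger_gap: 0.637
```

```bash
python3 - <<'E'
from h import *
for i in range(2): print(read_state()['tcp_pos'])
snap('scene','s4');print(read_state()['tcp_pos']);snap('side','d4'); print(read_state()['tcp_pos'],read_state()['contact_force'])
crop('s4',255,185,315,245,10,'c9');crop('d4',240,160,300,220,10,'c10')
E
```

```text
[559.13081625 -39.57505341  97.00769139]
[559.13081625 -39.57505341  97.00769139]
[559.41763502 -39.68129091  97.59744954]
[559.66911596 -39.77774789  98.0362207 ] [-0.78351781  0.27418279  0.31257416]
```

View pics/c9.png

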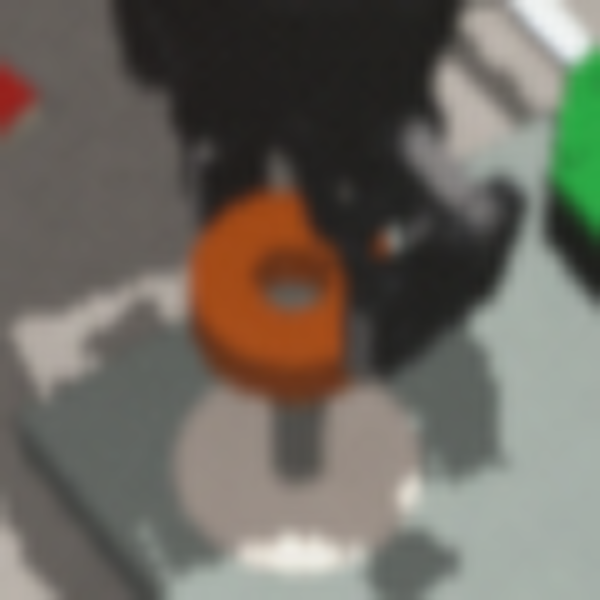

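View pics/c10.png

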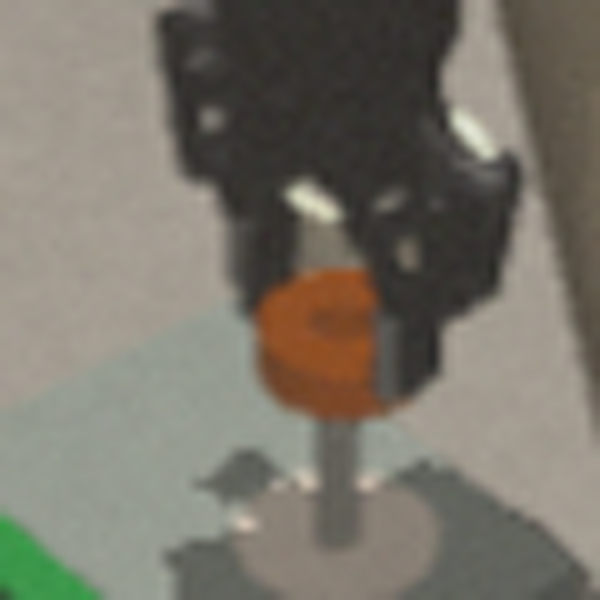

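```bash
python3 - <<'E'
from h import *
a=ray('scene0',284.9,220.25,75);b=ray('s4',255+29.05,185+27.7,111.5);print(a,b,a-b)
# overlay predicted ring at given centre & post at (560,-41)
def ring(fn,cx,cy,z,r):
    t=np.linspace(0,2*np.pi,60); return np.array([proj(fn,(cx+r*np.cos(q),cy+r*np.sin(q),z)) for q in t])
for fn,u0,v0,o in [('s4',255,185,'o1'),('d4',240,160,'o2')]:
    im=cv2.resize(cv2.imread('pics/%s.png'%fn)[v0:v0+60,u0:u0+60],None,fx=10,fy=10,interpolation=cv2.INTER_CUBIC)
    for c,x,y,z,r in [((255,255,0),559.7,-39.4,111.5,28),((255,255,0),559.7,-39.4,91.5,28),((255,255,0),559.7,-39.4,111.5,10),((0,255,0),560,-41,20,7),((0,255,0),560,-41,75,3)]:
        P=((ring(fn,x,y,z,r)-[u0,v0]+.5)*10).astype(np.int32); cv2.polylines(im,[P],False,c,1)
    cv2.imwrite('pics/%s.png'%o,im)
E
```

```text
[563.11627539 -42.98756235  75.        ] [562.19462884 -45.50561912 111.5       ] [  0.92164655   2.51805677 -36.5       ]
```

View pics/o1.png

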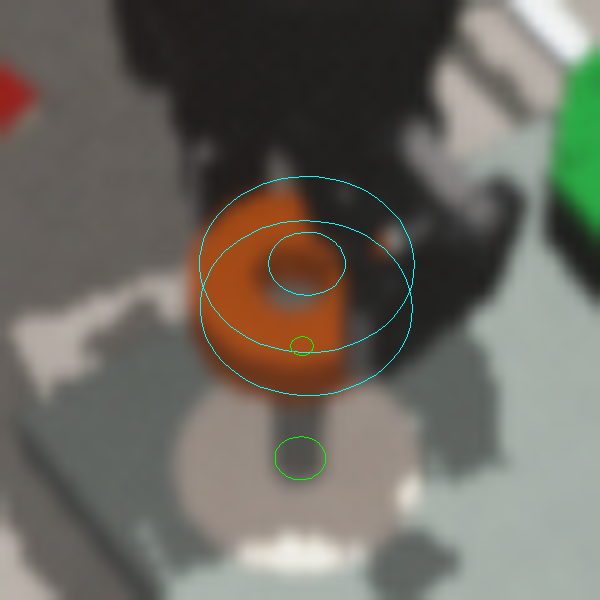

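View pics/o2.png

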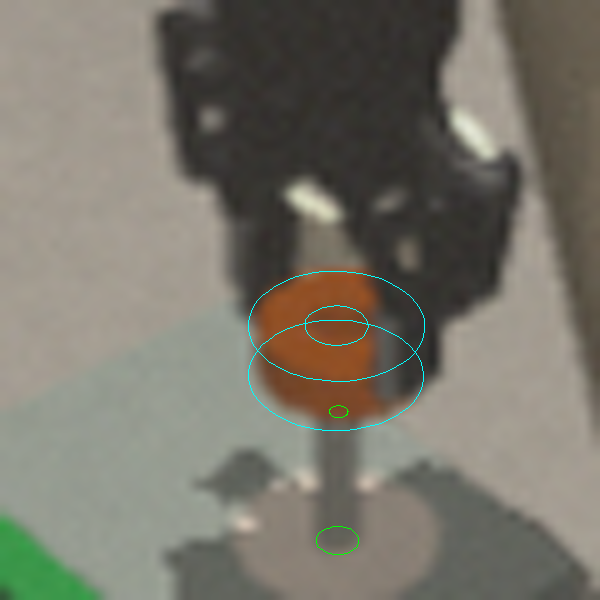

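Call:
drive_tool(dp=[[0.1,0.1,-0.8],[0.1,0.1,-1.4],[0.1,0.1,-2.0],[0.1,0.1,-2.6],[0.1,0.1,-3.0]], turn=[[0,0,0],[0,0,0],[0,0,0],[0,0,0],[0,0,0]], hand=[4.5,4.5,4.5,4.5,4.5])

```text
time: 3.6
tcp_pos: [560.5, -38.7, 67.5]
tcp_rot: [-0.707, 0.0, 0.0, 0.707]
contact_force: [-0.2, 0.2, -0.5]
finger_gap: 0.635
```

```bash
python3 - <<'E'
from h import *
snap('scene','s5');snap('side','d5');snap('wrist','w5'); s=read_state();print(s['tcp_pos'],s['contact_force'],s['torque'])
crop('s5',255,185,315,245,6,'a');crop('d5',240,160,300,220,6,'b')
im=np.hstack([cv2.imread('pics/a.png'),cv2.imread('pics/b.png')]);cv2.imwrite('pics/ab5.png',im)
E
```

```text
[560.65894288 -38.71895435  68.07860012] [ 0.3745638   0.59911982 -0.54071059] [0.04021365 0.01708179 0.02881263]
```

View pics/ab5.png

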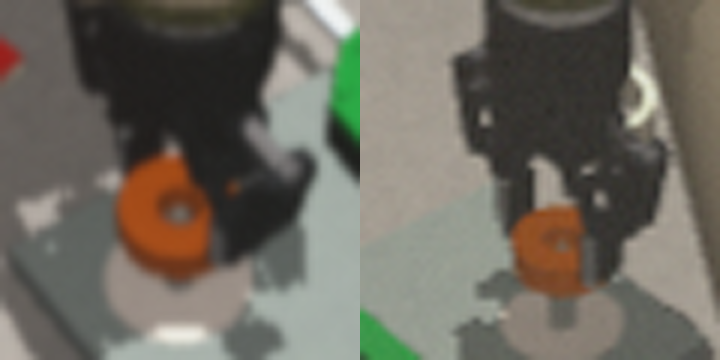

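View pics/w5.png

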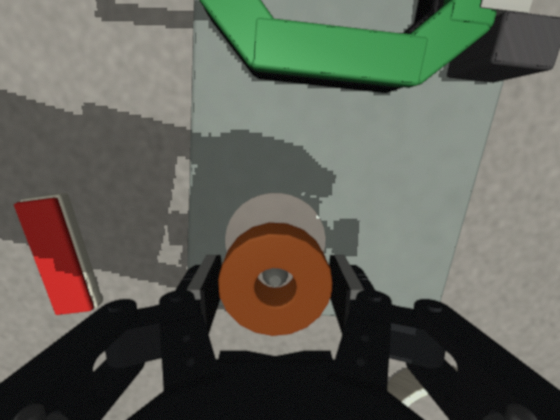

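Call:
drive_tool(dp=[[0,0,-1.0],[0,0,-2.0],[0,0,-3],[0,0,-3.7],[0,0,-4.0]], turn=[[0,0,0],[0,0,0],[0,0,0],[0,0,0],[0,0,0]], hand=[4.5,4.5,4.5,4.5,4.5])

```text
time: 4.25
tcp_pos: [560.3, -38.6, 27.2]
tcp_rot: [-0.707, 0.001, 0.001, 0.707]
contact_force: [0.3, 0.5, -0.8]
finger_gap: 0.638
```

Call:
drive_tool(dp=[[0,0,-0.2],[0,0,-0.3],[0,0,-0.3]], turn=[[0,0,0],[0,0,0],[0,0,0]], hand=[4.5,4.5,4.5])

```text
time: 4.55
tcp_pos: [560.8, -38.7, 25.9]
tcp_rot: [0.707, 0.0, -0.0, -0.707]
contact_force: [-2.6, -0.2, 2.9]
finger_gap: 0.637
```

```bash
python3 - <<'E'
from h import *
snap('wrist','w6'); s=read_state();print(s['tcp_pos'],s['contact_force'],s['torque'])
E
```

```text
[560.78659487 -38.71673669  25.86819572] [-3.15985724  0.11868878  5.30168587] [ 0.05870218  0.4728679  -0.03428917]
```

View pics/w6.png

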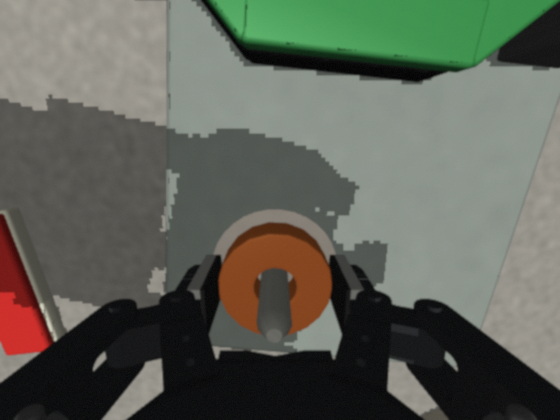

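Call:
drive_tool(dp=[[0,0,0],[0,0,0],[0,0,0],[0,0,0],[0,0,0]], turn=[[0,0,0],[0,0,0],[0,0,0],[0,0,0],[0,0,0]], hand=[5.5,7,8.5,8.5,8.5])

```text
time: 5.1
tcp_pos: [560.8, -38.8, 25.3]
tcp_rot: [0.707, 0.0, 0.0, -0.707]
contact_force: [0.4, 0.5, -0.7]
finger_gap: 0.995
```

Call:
drive_tool(dp=[[0,0,4],[0,0,8],[-1,-4,11],[-2,-8.5,13],[-3,-13,14]], turn=[[0,0,0],[0,0,0],[0,0,0],[0,0,0],[0,0,0]], hand=[8.5,8.5,8.5,8.5,8.5])

```text
time: 5.6
tcp_pos: [530.8, -170.1, 167.5]
tcp_rot: [0.708, 0.001, 0.001, -0.707]
contact_force: [0.5, 0.4, 0.7]
finger_gap: 0.998
```

Call:
drive_tool(dp=[[-1,-4.5,0],[-2,-9,0],[-3,-13.5,0],[-4.5,-17,0],[-4.5,-17,0]], turn=[[0,0,0],[0,0,0],[0,0,0],[0,0,0],[0,0,0]], hand=[8.5,8.5,8.5,8.5,8.5])

```text
time: 6.1
tcp_pos: [483.9, -342.6, 164.9]
tcp_rot: [0.707, -0.002, 0.002, -0.707]
contact_force: [0.8, 1.1, -0.4]
finger_gap: 0.993
```

```bash
python3 - <<'E'
from h import *
snap('wrist','w7');snap('scene','s7'); s=read_state();print(s['tcp_pos'],s['contact_force'])
print(ray('w6',274,333,75))
crop('s7',150,180,330,315,4.4,'c11')
E
```

```text
[ 485.42670895 -339.00153821  165.03085235] [0.77801286 0.74309594 0.03890776]
[559.94947253 -39.90914508  75.        ]
```

View pics/w7.png

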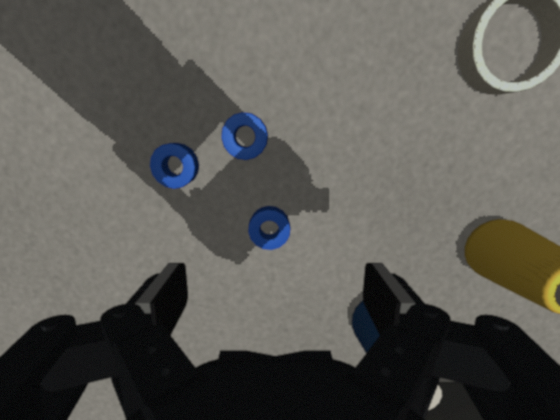

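View pics/c11.png

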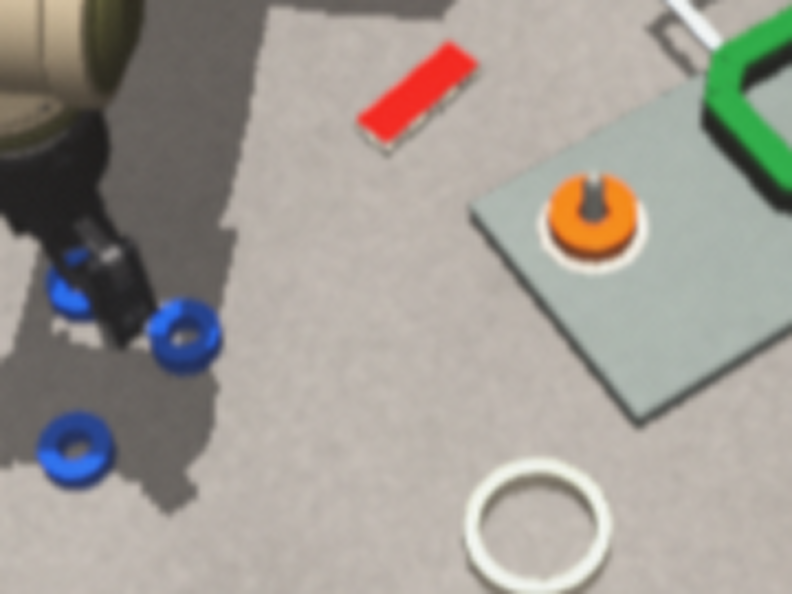

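```bash
python3 - <<'E'
from h import *
for u,v in [(174,165.5),(245,136),(269.5,228)]:
    p=ray('w7',u,v,20);print(p,np.hypot(*p[:2]))
for n,u,v in [('navy scene',152,350),('yellow',213,362)]: print(n,ray('scene0',u,v,0))
for u,v in [(169,243),(192,255.5),(167.2,281)]: p=ray('scene0',u,v,20);print(p,np.hypot(*p[:2]))
s=read_state();print(s['tcp_pos'],Rn.from_quat(s['tcp_rot']).as_matrix().round(3))
crop('w7',140,100,320,260,4.4,'c12')
E
```

```text
[ 386.72522473 -304.06829226   20.        ] 491.9491089537238
[ 455.60681912 -277.09432711   20.        ] 533.2530728913245
[ 477.56014876 -367.46561174   20.        ] 602.5733743655387
navy scene [ 601.68786596 -497.22943596    0.        ]
yellow [ 720.45795666 -403.44250959    0.        ]
[ 387.92705944 -304.60623733   20.        ] 493.2264827352841
[ 460.2929802  -279.71300739   20.        ] 538.6176697067053
[ 481.04396473 -371.12513249   20.        ] 607.5665889226543
[ 485.42670895 -339.00153821  165.03085235] [[ 1.    -0.     0.001]
 [-0.001  0.001  1.   ]
 [-0.    -1.     0.001]]
```

View pics/c12.png

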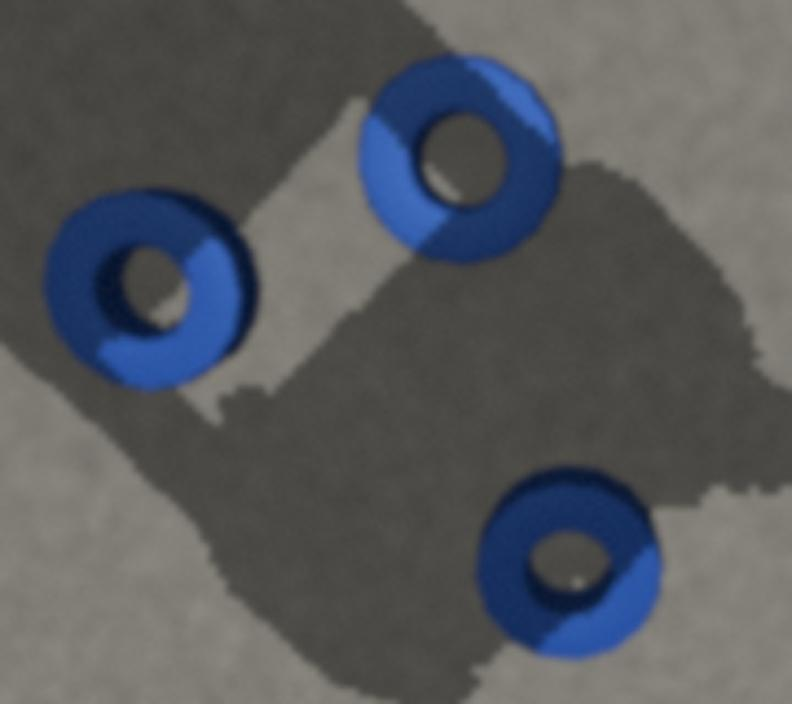

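Call:
drive_tool(dp=[[-0.4,-1,-4],[-0.8,-1.5,-8],[-0.8,-1.5,-8],[-0.8,-1.5,-8]], turn=[[0,0,0],[0,0,0],[0,0,0],[0,0,0]], hand=[8.5,8.5,8.5,8.5])

```text
time: 6.6
tcp_pos: [478.5, -353.0, 86.3]
tcp_rot: [-0.707, -0.0, 0.0, 0.707]
contact_force: [0.4, -0.5, 1.1]
finger_gap: 1.0
```

```bash
python3 - <<'E'
from h import *
snap('wrist','w8'); s=read_state();print(s['tcp_pos'],s['contact_force'])
E
```

```text
[ 478.97677496 -353.52580906   87.38563904] [-0.71504913  1.07395197  0.94187973]
```

View pics/w8.png

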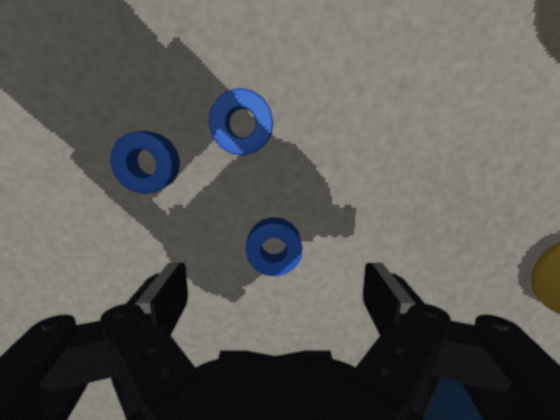

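```bash
python3 - <<'E'
from h import *
print(ray('w8',273.5,246.5,20), 'diam', ray('w8',301.5,247,20)-ray('w8',245.5,247,20), 'b2',ray('w8',273,122,20)-ray('w8',209,122,20))
E
```

```text
[ 476.9097614  -366.41120739   20.        ] diam [42.05732256  0.05669602  0.        ] b2 [42.83283001  0.04513397  0.        ]
```

Call:
drive_tool(dp=[[-0.2,-1.3,-4],[-0.2,-1.3,-7],[-0.2,-1.3,-8.3],[-0.2,-1.3,-8.3]], turn=[[0,0,0],[0,0,0],[0,0,0],[0,0,0]], hand=[8.5,8.5,8.5,8.5])

```text
time: 7.05
tcp_pos: [476.1, -366.3, 2.6]
tcp_rot: [-0.707, -0.0, 0.0, 0.707]
contact_force: [-0.2, -0.1, 0.8]
finger_gap: 0.998
```

Call:
drive_tool(dp=[[0,0,0],[0,0,0],[0,0,0],[0,0,0],[0,0,0]], turn=[[0,0,0],[0,0,0],[0,0,0],[0,0,0],[0,0,0]], hand=[7.0,5.5,4.5,3.5,3.5], grip_force=40)

```text
time: 7.55
tcp_pos: [476.3, -367.2, 4.1]
tcp_rot: [0.708, 0.001, 0.001, -0.707]
contact_force: [-1.5, 2.9, 9.1]
finger_gap: 0.501
```

Call:
drive_tool(dp=[[0,0,0],[0,0,0]], turn=[[0,0,0],[0,0,0]], hand=[3.5,3.5])

```text
time: 7.75
tcp_pos: [476.3, -367.2, 4.1]
tcp_rot: [0.708, 0.001, 0.0, -0.707]
contact_force: [-1.6, 2.2, 8.9]
finger_gap: 0.503
```

```bash
python3 - <<'E'
from h import *
snap('wrist','w9'); s=read_state();print(s['tcp_pos'],s['contact_force'],s['finger_gap'])
E
```

```text
[ 476.34590917 -367.18475801    4.11503926] [-2.49653201  2.05707143  8.92270703] 0.49744172007173415
```

View pics/w9.png

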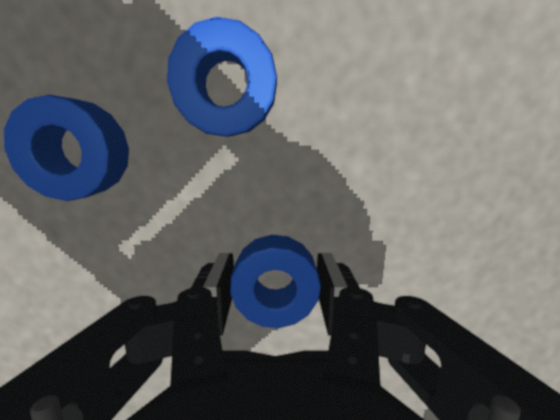

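Call:
drive_tool(dp=[[0,0,3],[0,0,7],[0.5,2,11],[1.5,6,11.5],[2.5,10.5,11.5]], turn=[[0,0,0],[0,0,0],[0,0,0],[0,0,0],[0,0,0]], hand=[3.5,3.5,3.5,3.5,3.5])

```text
time: 8.3
tcp_pos: [501.4, -261.7, 119.7]
tcp_rot: [0.708, 0.001, 0.002, -0.706]
contact_force: [0.5, 1.0, -0.9]
finger_gap: 0.5
```

Call:
drive_tool(dp=[[1.1,4.5,0],[2.2,9,0],[3.3,13.5,0],[4.4,18,0],[5.4,21,0]], turn=[[0,0,0],[0,0,0],[0,0,0],[0,0,0],[0,0,0]], hand=[3.5,3.5,3.5,3.5,3.5])

```text
time: 8.8
tcp_pos: [555.0, -48.9, 118.0]
tcp_rot: [-0.707, -0.001, 0.0, 0.707]
contact_force: [0.3, -0.7, -0.0]
finger_gap: 0.503
```

Call:
drive_tool(dp=[[0.2,0.4,0],[0.2,0.4,0],[0.2,0.4,0]], turn=[[0,0,0],[0,0,0],[0,0,0]], hand=[3.5,3.5,3.5])

```text
time: 9.1
tcp_pos: [556.6, -48.7, 117.5]
tcp_rot: [0.707, -0.0, 0.0, -0.707]
contact_force: [0.0, -0.3, -0.2]
finger_gap: 0.498
```

```bash
python3 - <<'E'
from h import *
snap('wrist','w10'); s=read_state();print(s['tcp_pos'],s['contact_force'],s['finger_gap'])
s=read_state();print(s['tcp_pos'])
E
```

```text
[556.57102941 -48.92664511 117.4529416 ] [ 0.49220974 -0.66145836  0.72063569] 0.4997389749802172
[556.57102941 -48.92664511 117.4529416 ]
```

View pics/w10.png

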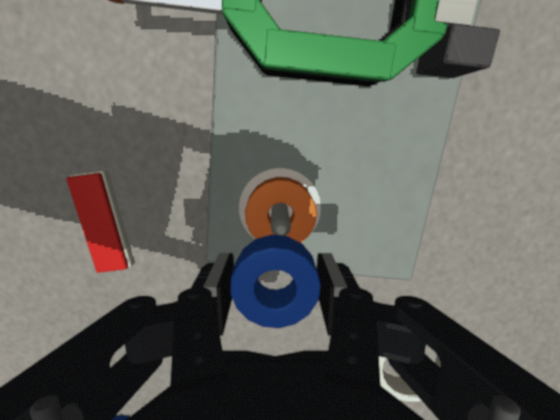

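Move to (560.3, -39.8) and lower to ring bottom about 64.

Call:
drive_tool(dp=[[0.37,0.9,0],[0.37,0.9,-0.5],[0.37,0.9,-2.0],[0.37,0.9,-2.0]], turn=[[0,0,0],[0,0,0],[0,0,0],[0,0,0]], hand=[3.5,3.5,3.5,3.5])

```text
time: 9.55
tcp_pos: [559.4, -38.6, 95.4]
tcp_rot: [-0.707, 0.001, 0.001, 0.707]
contact_force: [0.3, -0.4, -0.8]
finger_gap: 0.499
```

Call:
drive_tool(dp=[[0,0,-0.7],[0,0,-1.4],[0,0,-2.0],[0,0,-2.6],[0,0,-2.8]], turn=[[0,0,0],[0,0,0],[0,0,0],[0,0,0],[0,0,0]], hand=[3.5,3.5,3.5,3.5,3.5])

```text
time: 10.05
tcp_pos: [560.1, -38.7, 68.5]
tcp_rot: [-0.707, 0.0, 0.0, 0.707]
contact_force: [-0.2, -0.0, -0.8]
finger_gap: 0.501
```

```bash
python3 - <<'E'
from h import *
snap('wrist','w11'); s=read_state();print(s['tcp_pos'],s['contact_force'],s['finger_gap'])
E
```

```text
[560.19320549 -38.68084995  68.59313114] [-0.566738    0.32986695 -0.43951017] 0.5010286876504879
```

View pics/w11.png

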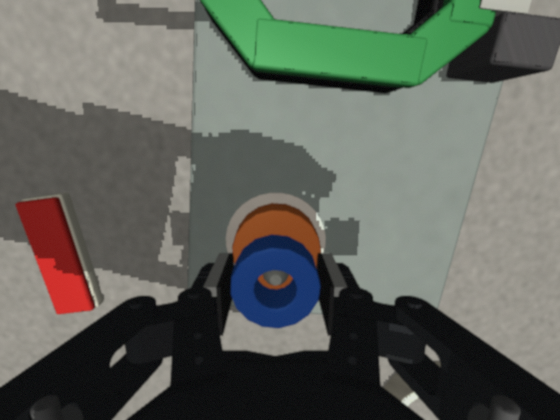

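Call:
drive_tool(dp=[[0,-0.1,-0.8],[0,-0.1,-1.6],[0,-0.1,-2.2],[0,-0.1,-2.5],[0,-0.1,-2.7]], turn=[[0,0,0],[0,0,0],[0,0,0],[0,0,0],[0,0,0]], hand=[3.5,3.5,3.5,3.5,3.5])

```text
time: 10.6
tcp_pos: [560.2, -39.6, 43.9]
tcp_rot: [0.707, -0.0, -0.001, -0.707]
contact_force: [-15.5, 2.8, 35.5]
finger_gap: 0.498
```

```bash
python3 - <<'E'
from h import *
snap('side','d12');s=read_state();print(s['tcp_pos'],s['contact_force'],s['finger_gap'])
crop('d12',210,130,330,250,5,'c12')
E
```

```text
[560.17322732 -39.62390972  44.03711023] [-10.1810896    1.58265306  19.3976731 ] 0.49896778633435634
```

View pics/c12.png

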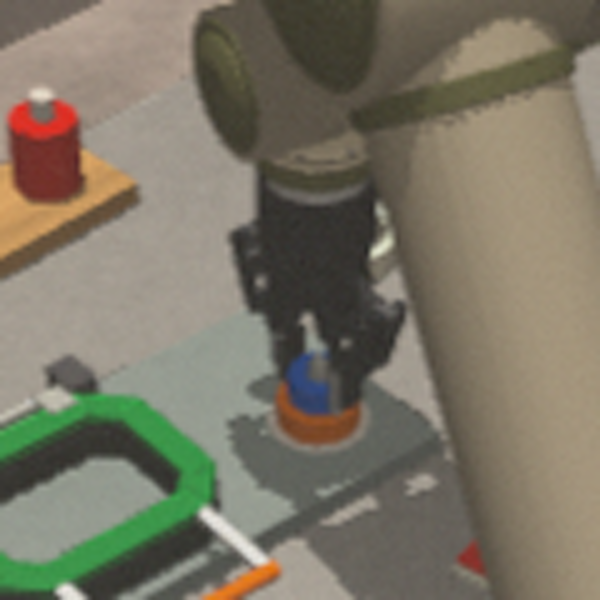

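Call:
drive_tool(dp=[[0,0,0.1],[0,0,0.1],[0,0,0.1],[0,0,0.1],[0,0,0.1]], turn=[[0,0,0],[0,0,0],[0,0,0],[0,0,0],[0,0,0]], hand=[4.5,6,7.5,8.5,8.5])

```text
time: 11.15
tcp_pos: [560.4, -39.7, 43.1]
tcp_rot: [-0.707, 0.0, 0.0, 0.707]
contact_force: [-0.7, 0.2, 0.8]
finger_gap: 0.997
```

Call:
drive_tool(dp=[[0,0,3],[0,0,7],[0,0,12],[-2,3,15],[-3,5,17]], turn=[[0,0,0],[0,0,0],[0,0,0],[0,0,0],[0,0,0]], hand=[8.5,8.5,8.5,8.5,8.5])

```text
time: 11.65
tcp_pos: [530.0, 11.1, 215.8]
tcp_rot: [0.707, 0.001, 0.001, -0.707]
contact_force: [0.1, -0.9, 0.1]
finger_gap: 0.994
```

```bash
python3 - <<'E'
from h import *
snap('wrist','w13');snap('scene','s13');s=read_state();print(s['tcp_pos'],s['contact_force'],s['finger_gap'])
crop('s13',230,110,420,260,4.2,'c13')
E
```

```text
[530.59921883  11.96638267 216.33310381] [-0.39562807 -0.73787777 -0.26997327] 0.9953185241688846
```

View pics/w13.png

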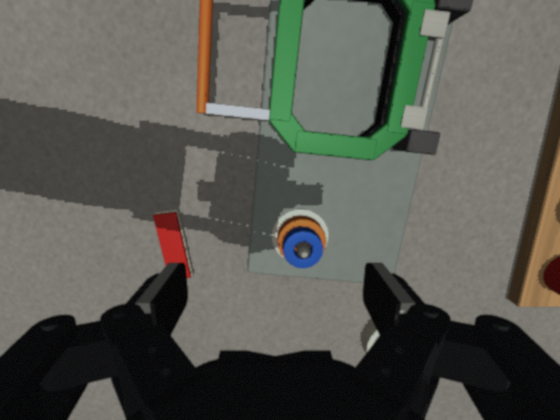

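View pics/c13.png

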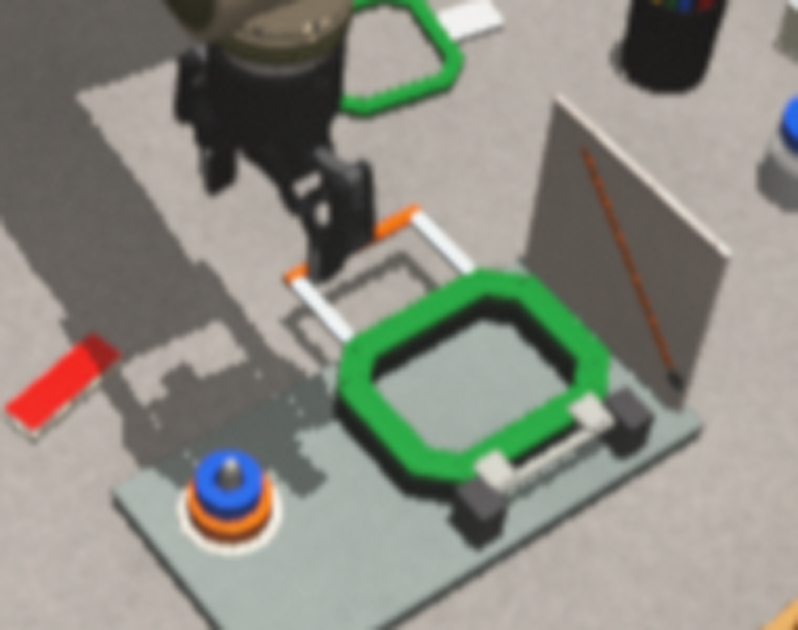

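Call:
drive_tool(dp=[[-2,4,-2],[-4,8,-4],[-6,12,-6],[-6.4,13,-9],[-6.4,13,-9]], turn=[[0,0,-2],[0,0,-4],[0,0,-6],[0,0,-6],[0,0,-6]], hand=[7,6,5,5,5])

```text
time: 12.25
tcp_pos: [464.0, 140.9, 119.8]
tcp_rot: [0.706, -0.039, 0.034, -0.706]
contact_force: [-0.4, -0.5, 0.5]
finger_gap: 0.585
```

```bash
python3 - <<'E'
from h import *
snap('wrist','w14');s=read_state();print(s['tcp_pos'],s['contact_force'],s['finger_gap'])
E
```

```text
[465.77956262 140.08780416 121.98159108] [ 0.68397248 -0.19753675  0.93541502] 0.5865201952611643
```

View pics/w14.png

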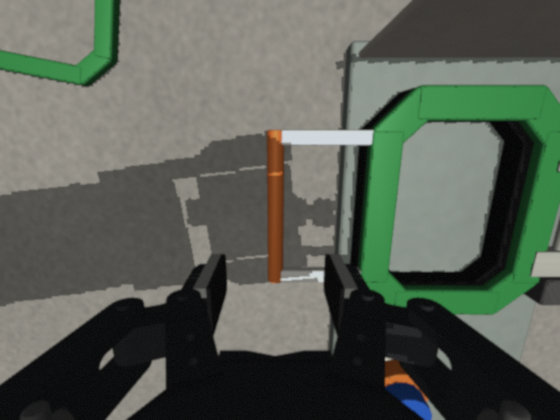

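```bash
python3 - <<'E'
from h import *
a=ray('w14',275.3,131,50);b=ray('w14',275,282,50);print(a,b,(a+b)/2,np.linalg.norm(a-b),np.degrees(np.arctan2(-(a-b)[0],(a-b)[1])))
s=read_state();print(s['tcp_pos'],Rn.from_quat(s['tcp_rot']).as_matrix().round(3))
E
```

```text
[470.2086559  210.53319105  50.        ] [458.24649533  96.20156986  50.        ] [464.22757561 153.36738046  50.        ] 114.95569967827409 -5.972946935942041
[465.77956262 140.08780416 121.98159108] [[ 0.995 -0.004  0.103]
 [-0.103 -0.     0.995]
 [-0.004 -1.    -0.001]]
```

Call:
drive_tool(dp=[[-0.15,1.3,-3],[-0.15,1.3,-6],[-0.15,1.3,-8.5],[-0.15,1.3,-9.1],[-0.15,1.3,-9.1]], turn=[[0,0,0],[0,0,0],[0,0,0],[0,0,0],[0,0,0]], hand=[5,5,5,5,5])

```text
time: 12.8
tcp_pos: [465.9, 152.4, 32.8]
tcp_rot: [0.706, -0.037, 0.038, -0.706]
contact_force: [0.4, -0.8, 0.6]
finger_gap: 0.585
```

Call:
drive_tool(dp=[[0,0,0],[0,0,0],[0,0,0],[0,0,0],[0,0,0]], turn=[[0,0,0],[0,0,0],[0,0,0],[0,0,0],[0,0,0]], hand=[3.5,2,0.8,0.5,0.5], grip_force=50)

```text
time: 13.3
tcp_pos: [464.9, 153.3, 33.5]
tcp_rot: [0.706, -0.037, 0.037, -0.706]
contact_force: [-4.7, -1.8, 8.5]
finger_gap: 0.123
```

Call:
drive_tool(dp=[[0,0,0],[0,0,0],[0,0,0]], turn=[[0,0,0],[0,0,0],[0,0,0]], hand=[0.5,0.5,0.5])

```text
time: 13.6
tcp_pos: [464.9, 153.3, 33.5]
tcp_rot: [0.706, -0.037, 0.037, -0.706]
contact_force: [-3.7, -0.8, 9.3]
finger_gap: 0.116
```

```bash
python3 - <<'E'
from h import *
snap('wrist','w15');s=read_state();print(s['tcp_pos'],s['contact_force'],s['finger_gap'])
E
```

```text
[464.929528   153.27527401  33.46118065] [-4.3701139  -0.97557925  8.38700625] 0.12133405218412698
```

View pics/w15.png

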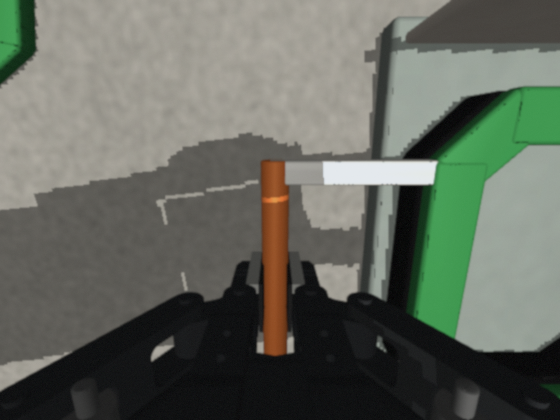

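Call:
drive_tool(dp=[[0.02,0,0.94],[0.08,-0.01,1.87],[0.33,-0.03,3.73],[0.73,-0.08,5.57],[1.29,-0.14,7.35]], turn=[[0,0,0],[0,0,0],[0,0,0],[0,0,0],[0,0,0]], hand=[0.5,0.5,0.5,0.5,0.5])

```text
time: 14.15
tcp_pos: [477.3, 151.9, 107.0]
tcp_rot: [0.706, -0.037, 0.036, -0.706]
contact_force: [1.2, 1.5, -4.6]
finger_gap: 0.123
```

```bash
python3 - <<'E'
from h import *
snap('wrist','w16');snap('scene','s16');s=read_state();print(s['tcp_pos'],s['contact_force'],s['finger_gap'])
crop('s16',230,110,420,260,4.2,'c16')
E
```

```text
[477.74987643 151.89771421 108.1380438 ] [-5.81653228 -0.67125602 -0.22174337] 0.11930030069542794
```

View pics/c16.png

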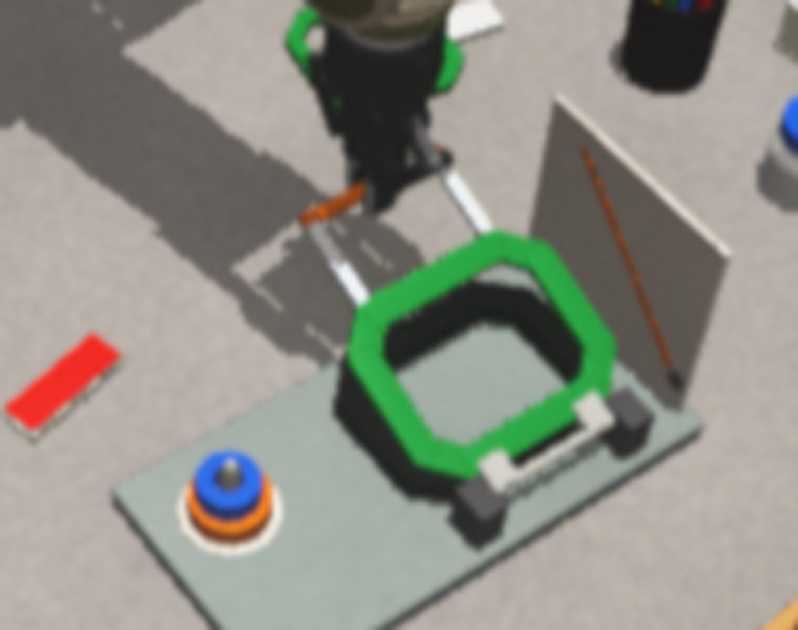

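View pics/w16.png

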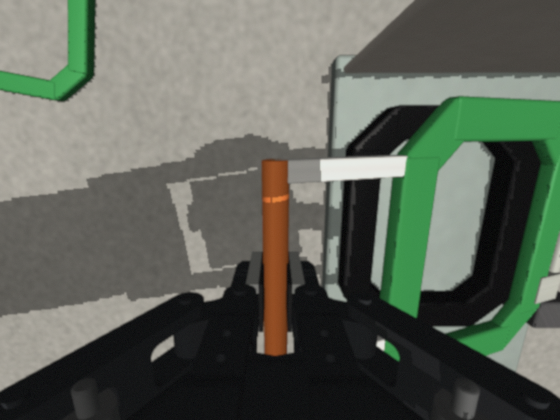

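Call:
drive_tool(dp=[[0.71,-0.07,1.73],[1.57,-0.17,3.4],[2.58,-0.27,4.98],[3.71,-0.39,6.47],[4.7,-0.49,7.55]], turn=[[0,0,0],[0,0,0],[0,0,0],[0,0,0],[0,0,0]], hand=[0.5,0.5,0.5,0.5,0.5])

```text
time: 14.75
tcp_pos: [522.3, 147.3, 183.2]
tcp_rot: [0.706, -0.039, 0.034, -0.706]
contact_force: [-20.6, 0.9, 16.2]
finger_gap: 0.124
```

Call:
drive_tool(dp=[[0,0,0],[0,0,0]], turn=[[0,0,0],[0,0,0]], hand=[0.5,0.5])

```text
time: 14.95
tcp_pos: [522.2, 147.3, 183.2]
tcp_rot: [0.706, -0.039, 0.035, -0.706]
contact_force: [-20.9, 0.3, 16.3]
finger_gap: 0.12
```

```bash
python3 - <<'E'
from h import *
snap('wrist','w17');snap('scene','s17');snap('side','d17');s=read_state();print(s['tcp_pos'],s['contact_force'],s['finger_gap'])
d=s['tcp_pos']-np.array([464.93,153.28,33.46]);u=d[:2]@[.9945,-.1045]
print(d,u,'theta',np.degrees(np.arctan2(d[2],215-u)),np.hypot(d[2],215-u))
crop('s17',230,110,420,260,4.2,'c17');crop('d17',150,140,310,290,4.2,'c18')
E
```

```text
[522.01454818 147.37307809 182.98887662] [-20.22631925   0.50404441  15.51952567] 0.11732934398264204
[ 57.08454818  -5.90692191 149.52887662] 57.3878565084815 theta 43.49245081738638 217.2566977573408
```

View pics/c17.png

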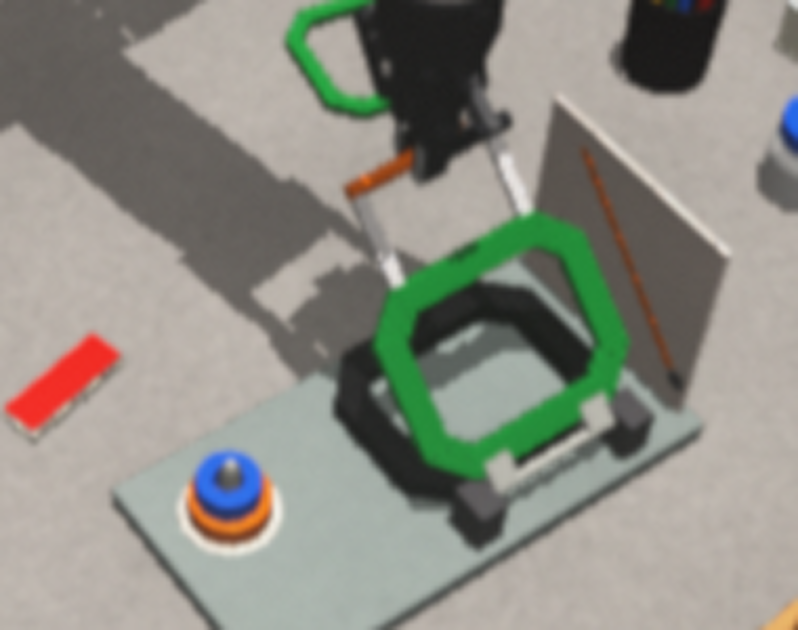

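View pics/c18.png

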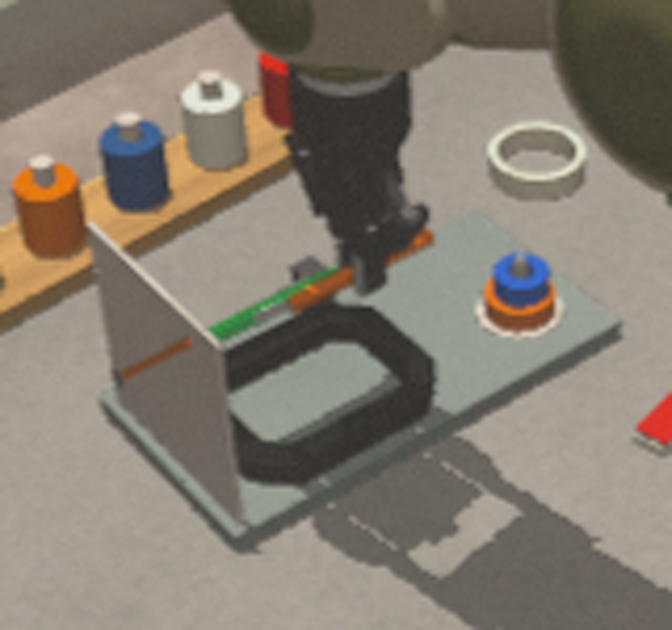

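View pics/w17.png

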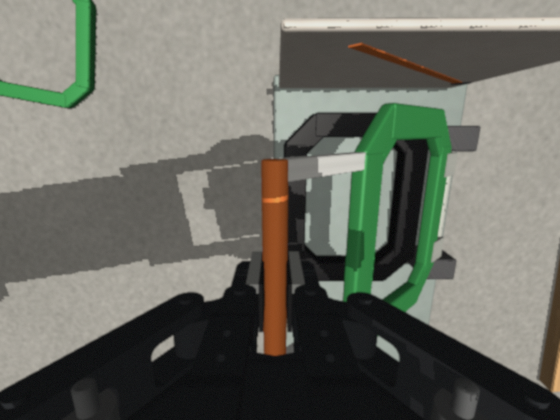

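Call:
drive_tool(dp=[[0,0,0.35],[0,0,0.7],[0,0,0.7]], turn=[[0,0,0],[0,0,0],[0,0,0]], hand=[0.5,0.5,0.5])

```text
time: 15.4
tcp_pos: [526.2, 146.9, 187.9]
tcp_rot: [-0.706, 0.036, -0.038, 0.706]
contact_force: [11.3, 1.9, -14.7]
finger_gap: 0.117
```

```bash
cat > th.py <<'E'
from h import *
s=read_state();print(s['tcp_pos'],s['contact_force'],s['finger_gap'])
d=s['tcp_pos']-np.array([464.93,153.28,33.46]);u=d[:2]@[.9945,-.1045]
print('theta',np.degrees(np.arctan2(d[2],215-u)),np.degrees(np.arcsin(d[2]/215)),np.degrees(np.arccos(1-u/215)),np.hypot(d[2],215-u))
E
python3 th.py
```

```text
[526.17999506 146.86869632 187.89655393] [ 11.30706826   1.89571509 -14.73905699] 0.11652426380733984
theta 45.1897712309361 45.91508980311801 44.47412002790112 217.686457981769
```

Call:
drive_tool(dp=[[0.15,0,-0.17],[0.15,0,-0.17],[0.15,0,-0.17]], turn=[[0,0,0],[0,0,0],[0,0,0]], hand=[0.5,0.5,0.5])

```text
time: 15.7
tcp_pos: [525.4, 147.0, 186.9]
tcp_rot: [0.706, -0.038, 0.036, -0.706]
contact_force: [-5.4, -0.4, 1.1]
finger_gap: 0.117
```

```bash
python3 th.py; cat > ov.py <<'E'
from h import *
import sys
tag=sys.argv[1]
snap('wrist','w'+tag);snap('scene','s'+tag);snap('side','d'+tag)
yaw=np.radians(-6.0); H=np.array([678.9,131.6])
def W(X): # relative to hinge, station axes
    c,s_=np.cos(yaw),np.sin(yaw); return (H[0]+c*X[0]-s_*X[1],H[1]+s_*X[0]+c*X[1],50+X[2])
for fn,b,k in [('s'+tag,(290,120,420,230),6),('d'+tag,(160,150,280,260),6)]:
    u0,v0,u1,v1=b
    for th,col in [(43,(255,0,0)),(45,(0,0,255)),(47,(0,255,255))]:
        pass
    im=cv2.resize(cv2.imread('pics/%s.png'%fn)[v0:v1,u0:u1],None,fx=k,fy=k,interpolation=cv2.INTER_CUBIC)
    for th,col in [(42,(255,0,0)),(45,(255,0,255)),(48,(0,255,255))]:
        t=np.radians(th)
        for r in (215,):
            P=np.array([proj(fn,W((-r*np.cos(t),y,r*np.sin(t)))) for y in (-57,57)])
            cv2.polylines(im,[((P-[u0,v0]+.5)*k).astype(np.int32)],False,col,1)
        if th==45:
            P=np.array([proj(fn,W((-r*np.cos(t),107.5,r*np.sin(t)))) for r in (0,200)])
            cv2.polylines(im,[((P-[u0,v0]+.5)*k).astype(np.int32)],False,col,1)
    cv2.imwrite('pics/o%s.png'%fn,im)
E
python3 ov.py 19
```

```text
[525.43233338 146.98805995 186.90007905] [-5.37845931 -0.36549847  1.13873373] 0.11737332472125833
theta 44.86350150280286 45.53469810315435 44.185800982070994 217.5158560883441
```

View pics/os19.png

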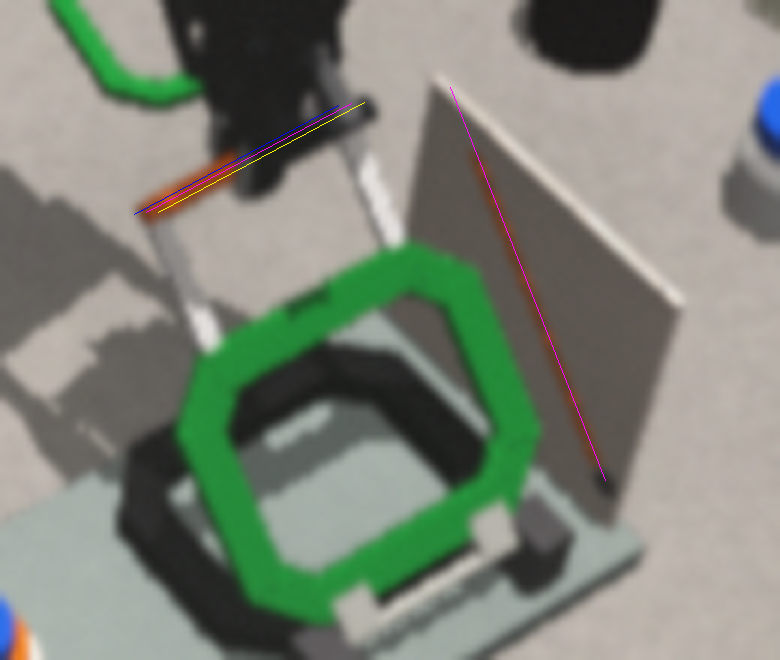

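View pics/od19.png

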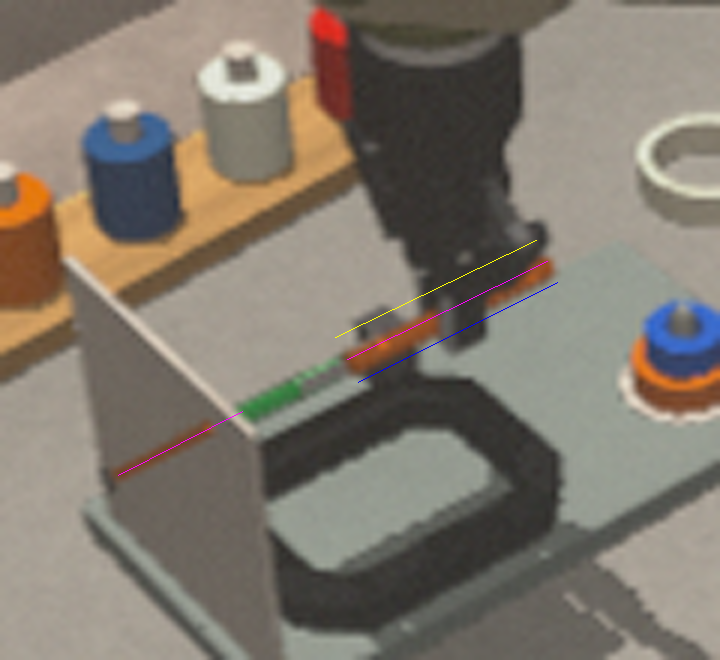

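Call:
drive_tool(dp=[[0.03,0,0.05],[0.03,0,0.05],[0.03,0,0.05],[0.03,0,0.05],[0.03,0,0.05]], turn=[[0,0,0],[0,0,0],[0,0,0],[0,0,0],[0,0,0]], hand=[0.5,0.5,0.5,0.5,0.5])

```text
time: 16.35
tcp_pos: [526.0, 146.9, 187.4]
tcp_rot: [0.706, -0.038, 0.036, -0.706]
contact_force: [-6.0, -0.3, 2.9]
finger_gap: 0.117
```

Call:
drive_tool(dp=[[0,0,0],[0,0,0],[0,0,0],[0,0,0],[0,0,0]], turn=[[0,0,0],[0,0,0],[0,0,0],[0,0,0],[0,0,0]], hand=[0.5,0.5,0.5,0.5,0.5])

```text
time: 16.85
tcp_pos: [526.0, 147.0, 187.4]
tcp_rot: [0.706, -0.038, 0.036, -0.706]
contact_force: [-6.0, -0.8, 2.2]
finger_gap: 0.117
```

```bash
python3 th.py;python3 ov.py 20
```

```text
[525.95982903 146.9553909  187.41839153] [-6.0396193  -0.8390165   2.24295658] 0.11702678684262564
theta 45.058390039237835 45.73223404241503 44.38731991712585 217.5084957606631
```

View pics/od20.png

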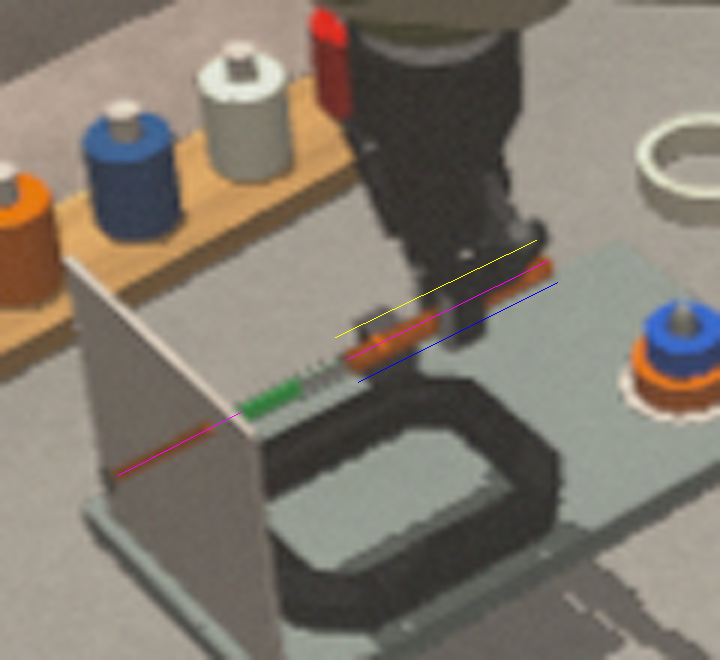

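View pics/s20.png

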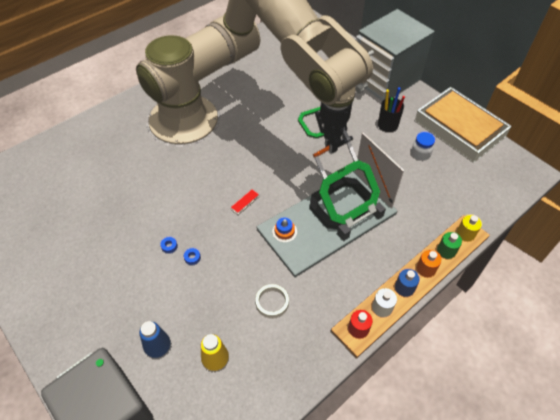

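The collars are stacked at (285,228), the hoop is level with the 45° line, and the bystanders look unmoved. The reading is steady, so I'm handing in.

```bash
python3 -c "
from h import *
job_done()"
```

```text
the job is handed in; nothing more can be done
```

The job is done and handed in at about 17 s of the 61 s allowed. Both collars are on the post, and the gripper is holding the green hoop up at 45°.

- **Collars:** I threaded the orange one first, down to the base plate, then the blue one onto it. I took the blue ring farthest from the base of the three, about 605 mm away. Pressing the blue one home peaked at about 35 N on the wrist, well under the 120 N limit. The last scene and side pictures show blue resting on orange with the post tip standing out.
- **Hoop:** The gripper holds the bar with a 50 N grip. The tool position puts the hoop at 45.1°. Estimates from height alone (45.7°) and from horizontal travel alone (44.4°) differ by about a degree. The bar and the gauge line both lie on the 45° line drawn over the last side picture. The tool was steady over the last 0.5 s, with about 6 N of leftover force at the wrist.
- **Swing:** Partway up, the hoop pushed on the tool with about 26 N because I was pulling in slightly off its arc. I corrected that before the final hold.
- **Other things on the table:** Those visible in the last scene picture look unmoved. The spare hoop is partly hidden by the arm there.

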